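Tip the laser meter out of its foam inlay and lay it display-up

TASK

Take the laser distance meter, which is stored face down, out of the tight pocket in the foam inlay: press its base end down into the hollow by the thumb well so that the lens end comes up, then lift it out by that end. Turn it over and lay it flat on the blue job folder with the display upward, ready for use. Handle it gently: do not force it against foam or folder, drop it or let it topple over, and leave the marker, the pencil and the tape measure where they are.

Things in the scene. Friction and masses are not known exactly. Their poses are not given: they have to be found in the camera images.
- laser_meter: Laser distance meter, dark grey with orange rubber ends: a block 106 x 46 x 26 mm, about 0.14 kg. Origin at its centre; x runs along it to the lens end, y across it, z out of its back (battery door). Display and keys are on the -z face. It starts display down (z up), its back 1 mm under the foam's top. Grip it by its flat flanks (+y, -y), 46 mm apart.
- meter_lens_end (a point): Centre of the meter's lens end face (+53 mm along its x). When the meter is tipped, the back edge of this end stands about 19 mm above the foam and its flanks are free to be gripped there.
- meter_base_end (a point): Centre of the meter's base end face (-53 mm along its x), flat and square: the meter stands safely on it. In the foam this end lies over the hollow, next to the thumb well; this is the end to press.
- foam_tray: Charcoal foam inlay with blue pocket floors in a grey tray, 204 x 148 mm, fixed, its flat top 57 mm above the bench. Origin: centre of its underside, z up. The meter lies along its x, lens end to -x, in a pocket from x -69 to +47 and y -47.5 to +1.5 mm (1.5 mm play at the flanks and lens end, 8.5 mm at the base end), with a half-round thumb well of radius 17 mm at the +x end.
- pocket_ridge (a point): Middle of the blunt ridge across the pocket's floor, 27 mm under the foam's top. Floor level towards the lens end, falling at 24 degrees (a firm stop) towards the base end; the meter's centre starts 2.5 mm on the level side. Pressed lightly on its back 20 to 45 mm beyond the ridge, the meter rocks over it and stays tipped by itself, 24 degrees from level, lens end up.
- job_folder: Blue plastic job folder with papers, fixed, 304 x 226 mm; origin: centre of its underside, x along its length. Its flat top, 12 mm above the bench, spans x -125 to +145 and y -100 to +96 mm; the meter must end wholly on it and may be stood on it. Keep the wrist off the fixed mitre saw at the back right: its frame, 0.33 m high, runs from about (0.86, -0.24) to (0.58, -0.65) m.
- marker: Black and white marker pen, 17 x 121 x 17 mm, loose in its foam slot at y = +25 mm of the tray, just below the foam's top; leave alone.
- carpenter_pencil: Red carpenter's pencil, 12 x 160 x 11 mm, loose in its foam slot at y = +49 mm of the tray, just below the foam's top; leave alone.
- tape_measure: Red and black tape measure, 74 x 88 x 40 mm, loose on the bench at the far left of the work; leave alone.

How it is judged:
By the outcome, as a careful person would: the job done as asked, in the order asked, and still so for the second after the job is handed in, with the robot touching nothing.
It also fails if it takes over 72 s, if anything falls off the work surface, if the arm or the gripper's body presses on something with over 40 N, if the wrist force passes 120 N, or if a joint passes its speed limit or range.

ROBOT

A 6-joint arm with a two-finger parallel gripper is mounted at the origin on a cart in front of the work surface, level with it; the furniture and walls round the work are solid. World frame = base frame: x ahead of the robot, y to its left, z up, the work surface at z = 0. Lengths are in m, angles in rad, forces in N, time in s.
With the tool pointing down it reaches from about 0.3 to 0.825 m from the base axis. Payload 5.4 kg.
Tool frame: the origin (TCP) lies at the very end of the fingers, on their centre line; the grasp point (between the pads) lies 19 mm behind it; y points along the fingers, x is the direction in which the jaws open and shut, and the axes are right-handed (so a half turn about y gives the same grasp; the last joint's range is limited). The gripper opens to 92 mm and grips with 3 to 60 N. Pads are 20 mm wide; open, the fingers measure 128 mm over their backs; the gripper's body (75 mm by 189 mm) begins 69 mm behind the grasp point.
Start: joints at [0.922, 0.158, 1.597, -0, 1.386, -0.21], TCP at [0.244, 0.521, 0.215] pointing down, gripper open.
Joint ranges: [-2.91, 2.91], [-0.94, 2.29], [0.18, 2.7], [-1.29, 4.43], [0.17, 2.64], [-3, 3]. Speed limits (rad/s): [2.57, 2.57, 3.14, 3.14, 3.14, 3.14].

INTERFACE

Orientations are given as a unit quaternion [x, y, z, w].
In Python, from workcell import r, imaging gives the robot as it stands. The module is installed in compiled form; this text tells all that it offers.
- The arm moves only by the tool step_arm, never from a script. Its argument "moves" is a list that holds one entry, the list of rows, each a list of 7 numbers: the turn, a rotation vector about the tool's x, y, z in rad, then the shift along the tool's x, y, z in m, then the opening, from 0 (shut) to 1 (fully open). In form: [[[wx, wy, wz, dx, dy, dz, claw], ...]]. A call has 1 to 8 rows; each row shifts and turns the pose as measured when the row begins, along the tool's axes as they then stand; what a row does not reach is not made up. A row lasts 1/8 s, in which the tool goes at most 62.5 mm and 10.7 degrees, less where a joint would pass 70% of its speed; a pose out of reach is approached as far as the arm can. A call is refused whole if a number of a shift passes 0.0625 or a number of a turn 0.188, either way. A call with a gripper value outside its range is refused whole. The fingers move at their own pace and stop on an object; "newtons" is the grip in N (left out, the last holds). Time passes only in rows, so rows that do not move let the fingers close. It gives the time, the measured TCP pose, the force and the opening at its end, in the units of the state.
- r.sense(): the state, without advancing time (a new reading comes with each control period).
- imaging.read_camera(name): name is "side" or "top" or "wrist"; returns the picture (400x640x3 uint8, red, green, blue); there is no depth.
- imaging.camera_model(name): a dict with "K" (3x3 intrinsics, pixels), "rvec" (rotation vector, rad) and "tvec" (3), from world to camera coordinates, as OpenCV has them. Camera axes: x right, y down, z forward; pixel columns grow to the right and rows downward; lengths in m; the calibration is good to about 2 mm. The wrist camera is an equidistant fisheye: a pixel r from the principal point sees the ray r / f radians off the axis. A picture is of the moment at which its call begins: read the wrist's pose just before it. camera_model takes no time and is no camera call; for the wrist camera it gives the pose at the moment of the call.
- r.sign_off(): hands the job in, once; it reports no verdict.
The state is a dict: "clock": time; "qpos": joint angles; "joint_vel": joint speeds; "tau": joint torques, N m; "position": TCP position; "ee_rot": TCP orientation; "contact_force": force on the tool from outside, world axes, zero at the start; "wrist_torque": the same for the moment, N m; "width": opening from 0.0 (shut) to 1.0 (fully open).
Only numpy, scipy, OpenCV 4.12 (cv2) and the standard library are available. Lean on these libraries where they do the work, as an engineer would, in place of code of your own. Each camera call takes 0.05 s, during which the arm holds its last target. There are 200 camera calls.

## Working session

There is one attempt and no reset: what is moved stays moved. The work goes in short steps, Python scripts to look and compute and a tool call to move; the robot and the scene stay as the last step left them, time stands still between calls to the robot, and variables do not carry over. Pictures are saved under pics/ and viewed, about 8 in all and at most 12, crops included, and the job is handed in when it is done.

Besides the shell and the picture viewer there is one more tool, called after "Call:" by a JSON object that holds its "api" and its "payload", one argument or row to a line. step_arm: Moves the arm, as the interface text tells. Its arguments: {"type":"object","properties":{"moves":{"type":"array"},"newtons":{"type":"number"}},"required":["moves"]}

```bash
mkdir -p pics; ls; python3 - <<'E'
from workcell import r, imaging
import cv2
s=r.sense(); print(s)
for n in("top","side"):
    im=imaging.read_camera(n); cv2.imwrite(f"pics/{n}0.png",im[:,:,::-1]); 
    print(n,imaging.camera_model(n))
print(imaging.camera_model("wrist"))
E
```

```text
pics
{'clock': 0.0, 'qpos': array([ 9.21870006e-01,  1.59005191e-01,  1.59823094e+00,  3.47450249e-05,
        1.38621169e+00, -2.10086473e-01]), 'joint_vel': array([ 0.00023821,  0.00017654, -0.00018178,  0.00047463, -0.0002989 ,
       -0.00048195]), 'tau': array([ 1.46406037e-03, -3.85574448e+01, -3.22105622e+01,  7.01318937e-02,
        3.78027640e-02, -1.40978482e-04]), 'position': array([0.24392585, 0.52000417, 0.21364422]), 'ee_rot': array([ 0.59706186,  0.37855911, -0.37979712, -0.59662743]), 'contact_force': array([ 0.19677085, -0.10244775, -0.38926104]), 'wrist_torque': array([ 0.03418145, -0.00487577,  0.04413628]), 'width': 0.9989401267609705}
top {'K': array([[454.99363655,   0.        , 317.32621171],
       [  0.        , 454.99363655, 199.53606081],
       [  0.        ,   0.        ,   1.        ]]), 'rvec': array([ 2.10013217, -2.14431293,  0.18240294]), 'tvec': array([0.12175569, 0.53985802, 1.05179953])}
side {'K': array([[384.01770619,   0.        , 316.90016738],
       [  0.        , 384.01770619, 203.0781856 ],
       [  0.        ,   0.        ,   1.        ]]), 'rvec': array([ 2.22308491, -0.14428432,  0.07120378]), 'tvec': array([-0.51820264,  0.15035343,  0.76891502])}
{'K': array([[309.70691629,   0.        , 316.52977975],
       [  0.        , 309.70691629, 196.46211061],
       [  0.        ,   0.        ,   1.        ]]), 'rvec': array([-2.43808334, -1.54818469, -0.2248037 ]), 'tvec': array([-0.57357475, -0.03151165,  0.39318879])}
```

View pics/top0.png

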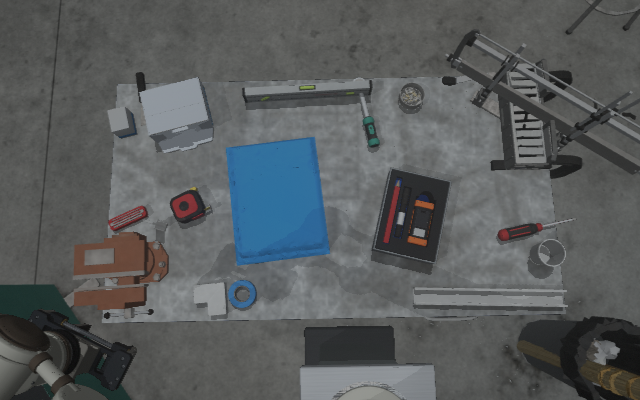

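View pics/side0.png

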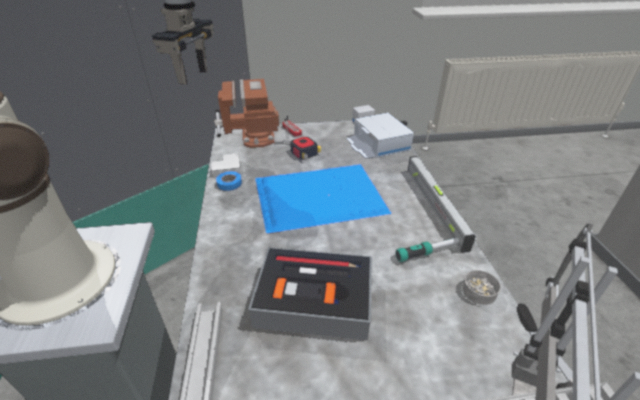

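The top view shows the foam tray with the meter near px (421,219), thumb well towards (425,197), and the folder around (278,200). Next I zoom both for precise points.

```bash
cat > h.py <<'E'
import numpy as np, cv2
from workcell import r, imaging
from scipy.spatial.transform import Rotation as R
def ray(n,uv):
    m=imaging.camera_model(n); Rm=cv2.Rodrigues(m["rvec"])[0]; c=-Rm.T@m["tvec"]; uv=np.array(uv,float)
    if n=="wrist":
        K=m["K"]; x=(uv[0]-K[0,2])/K[0,0]; y=(uv[1]-K[1,2])/K[1,1]; t=np.hypot(x,y)
        d=np.array([x/t*np.sin(t),y/t*np.sin(t),np.cos(t)]) if t>0 else np.array([0,0,1.])
    else: d=np.linalg.solve(m["K"],[*uv,1])
    return c,Rm.T@d
def at_z(n,uv,z):
    c,d=ray(n,uv); return c+d*(z-c[2])/d[2]
def proj(n,p):
    m=imaging.camera_model(n); Rm=cv2.Rodrigues(m["rvec"])[0]; q=Rm@np.array(p)+m["tvec"]; K=m["K"]
    if n=="wrist":
        t=np.arctan2(np.hypot(q[0],q[1]),q[2]); h=np.hypot(q[0],q[1]); return K[0,0]*t*q[0]/h+K[0,2],K[1,1]*t*q[1]/h+K[1,2]
    return K[0,0]*q[0]/q[2]+K[0,2],K[1,1]*q[1]/q[2]+K[1,2]
E
python3 - <<'E'
from h import *
im=cv2.imread("pics/top0.png")
a=cv2.resize(im[155:280,355:465],None,fx=4.6,fy=4.6,interpolation=cv2.INTER_CUBIC)
cv2.imwrite("pics/top0z.png",a); print(a.shape)
for uv in [(392,170),(449,183),(435,262),(373,250)]: print(uv,at_z("top",uv,.057))
for uv in [(421,219)]: print(at_z("top",uv,.056))
for uv in [(227,148),(315,138),(328,250),(237,262)]: print(at_z("top",uv,.012))
E
```

```text
(575, 506, 3)
(392, 170) [ 0.60987044 -0.07232883  0.057     ]
(449, 183) [ 0.57452855 -0.20795419  0.057     ]
(435, 262) [ 0.38643674 -0.16178005  0.057     ]
(373, 250) [ 0.41736203 -0.01817186  0.057     ]
[ 0.48859717 -0.13550271  0.056     ]
[0.6885278  0.33967214 0.012     ]
[0.70994752 0.11357779 0.012     ]
[0.42270278 0.08708041 0.012     ]
[0.39802232 0.31049951 0.012     ]
```

View pics/top0z.png

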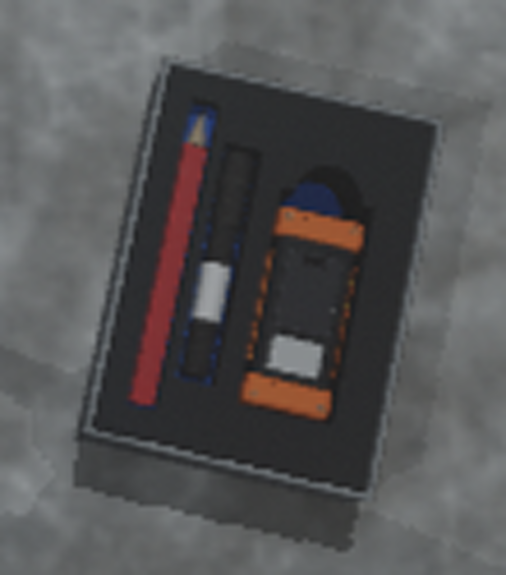

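Crop (4.6x, offset 355,155): tray top corners at (168,62),(438,122),(367,497),(85,433); meter back corners at about (281,205),(366,219),(330,418),(243,403).

```bash
python3 - <<'E'
from h import *
def cr(p): return ((p[0]+.5)/4.6+355-.5,(p[1]+.5)/4.6+155-.5)
def fit(loc,w):
    loc=np.array(loc);w=np.array(w);a=loc-loc.mean(0);b=w-w.mean(0)
    th=np.arctan2((a[:,0]*b[:,1]-a[:,1]*b[:,0]).sum(),(a*b).sum()); c,s=np.cos(th),np.sin(th)
    t=w.mean(0)-np.array([[c,-s],[s,c]])@loc.mean(0); res=w-t-loc@np.array([[c,-s],[s,c]]).T
    return np.degrees(th),t,np.round(res*1000,1)
T=[at_z("top",cr(p),.057)[:2] for p in [(168,62),(438,122),(367,497),(85,433)]]
print(fit([(.102,.074),(.102,-.074),(-.102,-.074),(-.102,.074)],T))
M=[at_z("top",cr(p),.056)[:2] for p in [(281,205),(366,219),(330,418),(243,403)]]
print(fit([(.053,.023),(.053,-.023),(-.053,-.023),(-.053,.023)],M))
th,t,_=fit([(.102,.074),(.102,-.074),(-.102,-.074),(-.102,.074)],T); c,s=np.cos(np.radians(th)),np.sin(np.radians(th))
print("meter expected", t+np.array([[c,-s],[s,c]])@[-.0145,-.023])
F=[at_z("top",p,.008)[:2] for p in [(227,148),(315,138),(328,252),(237,263)]]
print("folder",fit([(.152,.113),(.152,-.113),(-.152,-.113),(-.152,.113)],F))
s=r.sense(); print(R.from_quat(s["ee_rot"]).as_matrix().round(3))
E
```

```text
(np.float64(-14.512380341796531), array([ 0.49976585, -0.11487216]), array([[-2.4, -1.7],
       [-0.9,  1.8],
       [ 2.5,  0.7],
       [ 0.7, -0.8]]))
(np.float64(-13.392954706918273), array([ 0.48119949, -0.13490876]), array([[-1.3, -0.9],
       [ 1. ,  0.1],
       [ 1.1,  0.8],
       [-0.9,  0. ]]))
meter expected [ 0.47996494 -0.13350477]
folder (np.float64(5.470610382097098), array([0.55371736, 0.2131242 ]), array([[-4.5,  0.4],
       [-4.5, -1.5],
       [ 4.9,  1. ],
       [ 4.1,  0.1]]))
[[ 0.425 -0.001 -0.905]
 [ 0.905 -0.001  0.425]
 [-0.002 -1.     0.   ]]
```

Call:
{"api": "step_arm", "payload": {
  "moves": [
    [[0,-0.098,0,0,0,0,0],[0,-0.098,0,0,0,0,0],[0,0,0,-0.041,0,-0.03,0],[0,0,0,-0.041,0,-0.03,0],[0,0,0,-0.041,0,-0.03,0],[0,0,0,-0.041,0,-0.03,0],[0,0,0,-0.041,0,-0.03,0],[0,0,0,-0.041,0,-0.03,0]]
  ],
  "newtons": 25
}}

```text
clock: 1.1
position: [0.3619, 0.2317, 0.2104]
ee_rot: [0.554, 0.437, -0.442, -0.553]
contact_force: [0.1, -0.7, 0.3]
width: 0.156
```

Call:
{"api": "step_arm", "payload": {
  "moves": [
    [[0,0,0,-0.041,0,-0.03,0],[0,0,0,-0.041,0,-0.03,0],[0,0,0,-0.041,0,-0.03,0],[0,0,0,-0.041,0,-0.03,0],[0,0,0,-0.041,0,-0.03,0],[0,0,0,-0.041,0,-0.03,0],[0,0,0,-0.041,0,-0.03,0],[0,0,0,-0.041,0,-0.03,0]]
  ]
}}

```text
clock: 2.1
position: [0.5224, -0.1552, 0.2091]
ee_rot: [-0.554, -0.437, 0.442, 0.555]
contact_force: [0.4, 0.7, 0.1]
width: 0.007
```

```bash
cat >> h.py <<'E'
def go(tp,yaw,phi,s=None):
    """shift/turn in tool axes to TCP tp, jaw axis at yaw+90deg, tool direction phi deg below horizontal heading yaw"""
    s=s or r.sense(); R0=R.from_quat(s["ee_rot"]); y,f=np.radians([yaw,phi])
    h=np.array([np.cos(y),np.sin(y),0]); x=np.array([-np.sin(y),np.cos(y),0]); d=h*np.cos(f)-np.array([0,0,np.sin(f)])
    Rt=R.from_matrix(np.c_[x,d,np.cross(x,d)]); rel=R0.inv()*Rt
    print("pos",s["position"].round(4),"t",round(s["clock"],2),"q",s["qpos"].round(2),"F",s["contact_force"].round(1),"w",round(s["width"],3))
    M=R0.as_matrix(); print("dir phi",np.degrees(np.arcsin(-M[2,1])).round(1),"jaw yaw",np.degrees(np.arctan2(M[1,0],M[0,0])).round(1))
    print("turn",rel.as_rotvec().round(4),"shift now",R0.inv().apply(np.array(tp)-s["position"]).round(4),"shift after turn",Rt.inv().apply(np.array(tp)-s["position"]).round(4))
E
python3 -c "
from h import *
go((.514,-.1425,.075),-14,90)"
```

```text
pos [ 0.5224 -0.1552  0.2091] t 2.1 q [-0.51  0.09  1.68 -0.01  1.37 -1.85] F [0.4 0.7 0.1] w 0.007
dir phi 89.6 jaw yaw 76.8
turn [-0.0056  0.0138 -0.005 ] shift now [0.0111 0.1341 0.0103] shift after turn [0.0103 0.1341 0.0112]
```

Call:
{"api": "step_arm", "payload": {
  "moves": [
    [[-0.005,0.014,-0.005,0.0105,0.03,0.0107,0],[0,0,0,0,0.045,0,0],[0,0,0,0,0.045,0,0],[0,0,0,0,0.012,0,0],[0,0,0,0,0,0,0]]
  ]
}}

```text
clock: 2.72
position: [0.5151, -0.1468, 0.0737]
ee_rot: [0.559, 0.434, -0.434, -0.558]
contact_force: [0.4, -0.3, 1.0]
width: 0.005
```

```bash
python3 -c "
from h import *
go((.514,-.1425,.058),-14,90)
im=imaging.read_camera('wrist'); cv2.imwrite('pics/w1.png',im[:,:,::-1])
c,s=np.cos(np.radians(-14)),np.sin(np.radians(-14))
for n,l in dict(tip=None).items(): pass
o=np.array([.4805,-.1342])
for l in [(.053,.023),(.053,-.023),(-.053,-.023),(-.053,.023)]:
  p=o+np.array([[c,-s],[s,c]])@l; print(l,np.round(proj('wrist',[*p,.056])))
"
```

```text
pos [ 0.5151 -0.1468  0.0737] t 2.73 q [-0.5   0.21  1.83 -0.    1.1  -1.82] F [ 0.4 -0.3  1. ] w 0.005
dir phi 90.0 jaw yaw 75.6
turn [ 0.0002 -0.0064 -0.0004] shift now [0.0039 0.0157 0.0021] shift after turn [0.004  0.0157 0.0021]
(0.053, 0.023) [357. 253.]
(0.053, -0.023) [290. 254.]
(-0.053, -0.023) [285.  94.]
(-0.053, 0.023) [361.  94.]
```

View pics/w1.png

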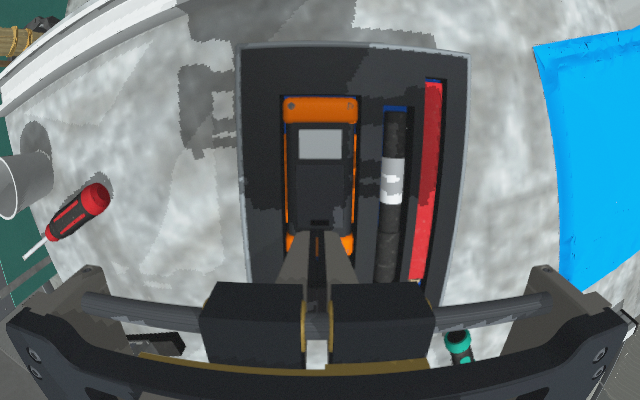

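The wrist view shows the meter's lens-end corners at (283,96) and (358,97), about 2 px from my prediction (1–2 mm), so the pose is confirmed and fingers are over the base end. Now a light press.

Call:
{"api": "step_arm", "payload": {
  "moves": [
    [[0,-0.006,0,0.003,0.008,0.001,0],[0,0,0,0,0.006,0,0],[0,0,0,0,0.003,0,0],[0,0,0,0,0.003,0,0]]
  ]
}}

```text
clock: 3.28
position: [0.5184, -0.1451, 0.0575]
ee_rot: [0.56, 0.437, -0.434, -0.554]
contact_force: [-0.0, -0.9, 0.5]
width: 0.003
```

Call:
{"api": "step_arm", "payload": {
  "moves": [
    [[0,0,0,0,0.003,0,0],[0,0,0,0,0.003,0,0]]
  ]
}}

```text
clock: 3.52
position: [0.519, -0.1454, 0.0516]
ee_rot: [0.561, 0.437, -0.434, -0.554]
contact_force: [0.3, -0.6, 0.4]
width: 0.003
```

Call:
{"api": "step_arm", "payload": {
  "moves": [
    [[0,0,0,0,0.002,0.002,0],[0,0,0,0,0.002,0.001,0]]
  ]
}}

```text
clock: 3.78
position: [0.5167, -0.1449, 0.0479]
ee_rot: [0.561, 0.437, -0.434, -0.553]
contact_force: [-0.5, 1.0, 10.3]
width: 0.006
```

Call:
{"api": "step_arm", "payload": {
  "moves": [
    [[0,0,0,0,0.002,0,0],[0,0,0,0,0.001,0,0]]
  ]
}}

```text
clock: 4.03
position: [0.5184, -0.1457, 0.0475]
ee_rot: [0.562, 0.438, -0.433, -0.552]
contact_force: [-0.4, 1.5, 5.0]
width: 0.002
```

Call:
{"api": "step_arm", "payload": {
  "moves": [
    [[0,0,0,0,-0.02,0,0],[0,0,0,0,-0.04,0,0.65],[0,0,0,0,-0.04,0.04,0.65],[0,0,0,0,0,0.04,0.65],[0,0,0,0,0,0,0.65]]
  ]
}}

```text
clock: 4.65
position: [0.4361, -0.1247, 0.1482]
ee_rot: [0.561, 0.437, -0.434, -0.553]
contact_force: [-0.4, -0.6, -0.4]
width: 0.413
```

```bash
python3 -c "
from h import *
import math
yaw=-14
go((.4315,-.124,.0595),yaw,80)
im=imaging.read_camera('wrist'); cv2.imwrite('pics/w2.png',im[:,:,::-1])
c,s=np.cos(np.radians(yaw)),np.sin(np.radians(yaw)); o=np.array([.4997,-.1145])
for n,l in dict(backlens1=(-.0521,0,.0763),backlens2=(-.0521,-.046,.0763),top1=(-.10,.074,.057),top2=(-.10,-.074,.057),c3=(.102,.074,.057)).items():
  p=o+np.array([[c,-s],[s,c]])@l[:2]; print(n,p.round(4),np.round(proj('wrist',[*p,l[2]])))
"
```

```text
pos [ 0.4361 -0.1247  0.1482] t 4.65 q [-0.55 -0.11  2.01  0.    1.23 -1.87] F [-0.4 -0.6 -0.4] w 0.413
dir phi 89.3 jaw yaw 76.0
turn [-0.1624  0.0008 -0.0034] shift now [-0.0001  0.0887  0.0057] shift after turn [-0.0004  0.0866  0.02  ]
backlens1 [ 0.4491 -0.1019] [348. 211.]
backlens2 [ 0.438  -0.1465] [293. 211.]
top1 [ 0.4206 -0.0185] [429. 153.]
top2 [ 0.3848 -0.1621] [262. 151.]
c3 [ 0.6166 -0.0674] [404. 330.]
```

View pics/w2.png

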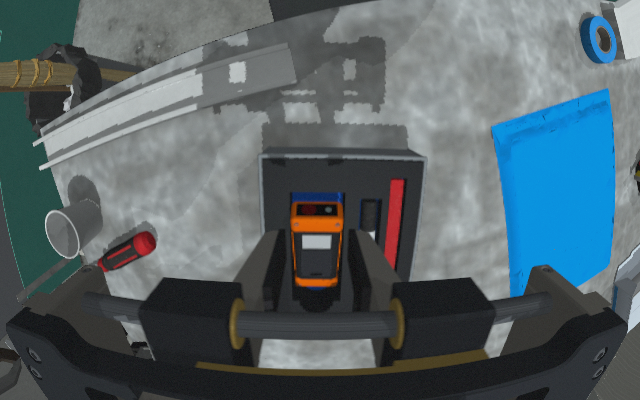

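The meter is tipped by itself: lens face seen at rows 202–216, back edge at row ~217, flanks at columns ~292 and ~343. I locate that edge.

```bash
python3 -c "
from h import *
for uv in [(292,217),(343,217)]: print(at_z('wrist',uv,.0763))
for uv in [(262,153),(425,157)]: print(at_z('wrist',uv,.057))
p=r.sense()['position']; print(proj('wrist',p), proj('wrist',p-[0,0,.07]))
"
```

```text
[ 0.4427809  -0.14904075  0.0763    ]
[ 0.45315022 -0.10725491  0.0763    ]
[ 0.38636287 -0.16234692  0.057     ]
[ 0.42349845 -0.02306512  0.057     ]
(np.float64(317.3885394107977), np.float64(244.39476615370268)) (np.float64(317.46348935438726), np.float64(206.5333812688458))
```

Call:
{"api": "step_arm", "payload": {
  "moves": [
    [[-0.162,0,-0.003,0,0,0,0.62],[0,0,0,0,0,0,0.62]]
  ]
}}

```text
clock: 4.95
position: [0.4385, -0.1259, 0.1477]
ee_rot: [0.604, 0.472, -0.395, -0.506]
contact_force: [0.3, -0.6, 0.7]
width: 0.618
```

```bash
python3 -c "
from h import *
go((.452,-.1287,.0615),-14,80)"
```

```text
pos [ 0.4385 -0.1259  0.1477] t 4.95 q [-0.59 -0.26  2.14  0.07  1.09 -1.94] F [ 0.3 -0.6  0.7] w 0.618
dir phi 79.9 jaw yaw 76.0
turn [0.0023 0.0005 0.    ] shift now [0.0005 0.0873 0.0016] shift after turn [0.0005 0.0873 0.0014]
```

Call:
{"api": "step_arm", "payload": {
  "moves": [
    [[0,0,0,0.0005,0.035,0.0015,0.62],[0,0,0,0,0.03,0,0.62],[0,0,0,0,0.012,0,0.62],[0,0,0,0,0.004,0,0.62]]
  ]
}}

```text
clock: 5.45
position: [0.4591, -0.1334, 0.0705]
ee_rot: [0.606, 0.472, -0.395, -0.504]
contact_force: [0.0, 0.1, 0.2]
width: 0.62
```

```bash
python3 -c "
from h import *
go((.452,-.1287,.0613),-14,80)
im=imaging.read_camera('side')
x,y=map(int,proj('side',[.45,-.13,.07]));print(x,y)
cv2.imwrite('pics/s3.png',cv2.resize(im[y-70:y+60,x-90:x+90,::-1],None,fx=4,fy=4,interpolation=cv2.INTER_CUBIC))"
```

```text
pos [ 0.4591 -0.1334  0.0705] t 5.45 q [-0.57 -0.07  2.15  0.07  0.89 -1.94] F [0.  0.1 0.2] w 0.62
dir phi 79.7 jaw yaw 76.0
turn [ 0.0051  0.0005 -0.0032] shift now [0.0028 0.0076 0.0096] shift after turn [0.0028 0.0076 0.0095]
285 282
```

View pics/s3.png

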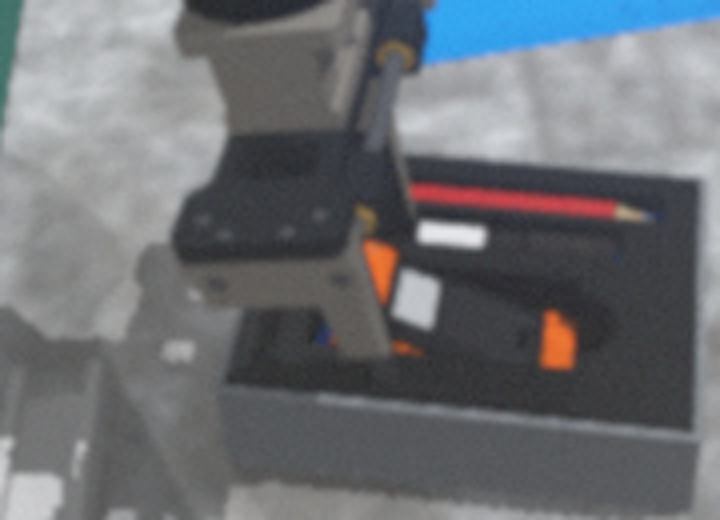

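The side view shows the near finger (tip ~ (365,355)) beside the lens end, clear of the foam and straddling the tipped meter. I correct the drift, then close.

Call:
{"api": "step_arm", "payload": {
  "moves": [
    [[0.005,0,-0.003,0.0025,0.002,0.009,0.62],[0,0,0,0,0.004,0.001,0.62],[0,0,0,0,0.001,0,0.62]]
  ]
}}

```text
clock: 5.88
position: [0.4522, -0.1294, 0.0634]
ee_rot: [0.605, 0.472, -0.396, -0.505]
contact_force: [-0.2, 0.0, 0.7]
width: 0.621
```

```bash
python3 -c "
from h import *
go((.452,-.1287,.0613),-14,80)"
```

```text
pos [ 0.4522 -0.1294  0.0634] t 5.88 q [-0.58 -0.08  2.17  0.07  0.88 -1.95] F [-0.2  0.   0.7] w 0.621
dir phi 79.8 jaw yaw 76.0
turn [ 0.003   0.0007 -0.0012] shift now [0.0006 0.002  0.0007] shift after turn [0.0006 0.002  0.0007]
```

Call:
{"api": "step_arm", "payload": {
  "moves": [
    [[0,0,0,0.0005,0.002,0.001,0.62],[0,0,0,0,0,0,0.52],[0,0,0,0,0,0,0.3],[0,0,0,0,0,0,0.3],[0,0,0,0,0,0,0.3]]
  ],
  "newtons": 30
}}

```text
clock: 6.5
position: [0.452, -0.129, 0.0617]
ee_rot: [0.605, 0.472, -0.395, -0.505]
contact_force: [0.2, -0.3, -0.8]
width: 0.496
```

Call:
{"api": "step_arm", "payload": {
  "moves": [
    [[0,0,0,0,-0.0069,-0.0012,0.3],[0,0,0,0,-0.0099,-0.0017,0.3],[0,0,0,0,-0.0099,-0.0017,0.3]]
  ]
}}

```text
clock: 6.88
position: [0.4505, -0.1281, 0.0891]
ee_rot: [0.604, 0.472, -0.396, -0.506]
contact_force: [0.3, -0.0, -2.5]
width: 0.495
```

```bash
python3 -c "
from h import *
go((.4525,-.129,.15),-14,80)"
```

```text
pos [ 0.4505 -0.1281  0.0891] t 6.88 q [-0.58 -0.13  2.16  0.07  0.94 -1.94] F [ 0.3 -0.  -2.5] w 0.495
dir phi 80.0 jaw yaw 76.0
turn [ 0.0007  0.0005 -0.0005] shift now [-0.0004 -0.0596 -0.0127] shift after turn [-0.0004 -0.0596 -0.0127]
```

Good: straight up, only the meter's weight on the wrist. Continue clear of the pocket.

Call:
{"api": "step_arm", "payload": {
  "moves": [
    [[0,0,0,0,-0.0148,-0.003,0.3],[0,0,0,0,-0.0148,-0.003,0.3],[0,0,0,0,-0.02,-0.0035,0.3],[0,0,0,0,-0.03,-0.0055,0.3],[0,0,0,0,-0.03,-0.0055,0.3],[0,0,0,0,0,0,0.3]]
  ]
}}

```text
clock: 7.62
position: [0.4517, -0.1284, 0.2085]
ee_rot: [0.605, 0.472, -0.395, -0.504]
contact_force: [0.7, 0.2, -2.4]
width: 0.493
```

```bash
python3 -c "
from h import *
go((.5,.2,.22),10,100)
im=imaging.read_camera('side')
cv2.imwrite('pics/s4.png',cv2.resize(im[130:330,180:430,::-1],None,fx=3,fy=3,interpolation=cv2.INTER_CUBIC))"
```

```text
pos [ 0.4517 -0.1284  0.2085] t 7.62 q [-0.57 -0.28  2.04  0.06  1.21 -1.92] F [ 0.7  0.2 -2.4] w 0.493
dir phi 79.7 jaw yaw 76.0
turn [ 0.3481 -0.4204 -0.0034] shift now [ 0.3304 -0.0178  0.0297] shift after turn [ 0.3151 -0.0295 -0.101 ]
```

View pics/s4.png

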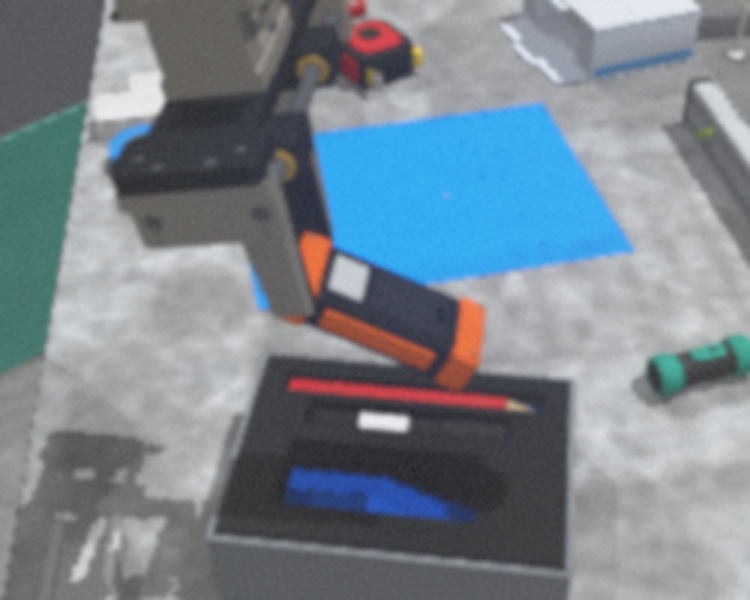

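The meter is clear of the foam, held at the lens end, still sloping (base end near (460,340) in the crop); pencil and marker undisturbed. I check its pitch by projection.

```bash
python3 -c "
from h import *
y=np.radians(-14); h=np.array([np.cos(y),np.sin(y),0]); j=np.array([-np.sin(y),np.cos(y),0]); up=np.array([0,0,1.])
L=np.array([.4478,-.1274,.2233])
for a in (20,24,28,32,36):
  f=np.radians(a); ax=h*np.cos(f)-up*np.sin(f); n=h*np.sin(f)+up*np.cos(f)
  for nm,p in dict(baseBackNear=L+.106*ax-.023*j,baseBackFar=L+.106*ax+.023*j,baseDispNear=L+.106*ax-.023*j-.026*n).items():
    u,v=proj('side',p); print(a,nm,round((u-180)*3),round((v-130)*3))
u,v=proj('side',L-.023*j);print((u-180)*3,(v-130)*3)
u,v=proj('side',L+.023*j);print((u-180)*3,(v-130)*3)
"
```

```text
20 baseBackNear 488 349
20 baseBackFar 494 289
20 baseDispNear 469 383
24 baseBackNear 482 359
24 baseBackFar 488 298
24 baseDispNear 460 390
28 baseBackNear 475 368
28 baseBackFar 481 307
28 baseDispNear 450 397
32 baseBackNear 468 376
32 baseBackFar 474 316
32 baseDispNear 440 404
36 baseBackNear 459 384
36 baseBackFar 466 323
36 baseDispNear 429 410
286.7678191736366 279.1057800732973
304.45146336435437 221.6498028727953
```

Call:
{"api": "step_arm", "payload": {
  "moves": [
    [[0,-0.0985,-0.0174,0.02,-0.01,-0.002,0.3],[0,-0.0985,-0.0174,0.04,-0.01,-0.002,0.3],[0,-0.0985,-0.0174,0.045,0,0,0.3],[0,-0.0985,-0.0174,0.045,0,0,0.3],[0,0,0,0.045,0,0,0.3],[0,0,0,0.045,0,0,0.3],[0,0,0,0.045,0,0,0.3],[0,0,0,0.03,0,0,0.3]]
  ]
}}

```text
clock: 8.68
position: [0.4245, 0.1924, 0.2125]
ee_rot: [0.49, 0.58, -0.495, -0.423]
contact_force: [-0.7, -1.0, -1.6]
width: 0.495
```

```bash
python3 -c "
from h import *
go((.50,.19,.25),9,80)"
```

```text
pos [0.4245 0.1924 0.2125] t 8.68 q [ 0.16 -0.27  2.02  0.01  1.24 -1.58] F [-0.7 -1.  -1.6] w 0.495
dir phi 81.2 jaw yaw 99.4
turn [-0.0214  0.0054  0.0075] shift now [-0.0145 -0.0258 -0.079 ] shift after turn [-0.0142 -0.024  -0.0796]
```

Call:
{"api": "step_arm", "payload": {
  "moves": [
    [[0,0,0,-0.007,-0.013,-0.04,0.3],[0,0,0,-0.007,-0.013,-0.04,0.3],[0.141,0,0,0,0,0,0.3],[0.141,0,0,0,0,0,0.3],[0.141,0,0,0,0,0,0.3],[0.141,0,0,0,0,0,0.3]]
  ]
}}

```text
clock: 9.43
position: [0.4954, 0.1934, 0.2392]
ee_rot: [-0.342, -0.41, 0.645, 0.547]
contact_force: [0.5, -0.5, -1.6]
width: 0.494
```

```bash
python3 -c "
from h import *
go((.50,.19,.25),9,146)"
```

```text
pos [0.4954 0.1934 0.2392] t 9.43 q [ 0.15  0.4   1.32 -0.    1.87 -1.6 ] F [ 0.5 -0.5 -1.6] w 0.494
dir phi 64.5 jaw yaw 99.7
turn [ 0.5328  0.0151 -0.0027] shift now [-0.004  -0.0115  0.0011] shift after turn [-0.0041 -0.0094  0.0067]
```

Call:
{"api": "step_arm", "payload": {
  "moves": [
    [[0.133,0.004,0,-0.001,-0.003,0,0.3],[0.133,0.004,0,-0.001,-0.003,0,0.3],[0.133,0.004,0,-0.001,-0.003,0,0.3],[0.133,0.003,0,-0.001,0,0,0.3],[0,0,0,0,0,0,0.3]]
  ]
}}

```text
clock: 10.05
position: [0.4998, 0.1896, 0.2334]
ee_rot: [-0.181, -0.211, 0.731, 0.623]
contact_force: [-0.5, 0.3, -1.6]
width: 0.495
```

```bash
python3 -c "
from h import *
go((.50,.19,.25),9,146)
im=imaging.read_camera('side')
cv2.imwrite('pics/s5.png',cv2.resize(im[70:230,190:390,::-1],None,fx=3.7,fy=3.7,interpolation=cv2.INTER_CUBIC))"
```

```text
pos [0.4998 0.1896 0.2334] t 10.05 q [ 0.14  0.86  0.9  -0.02  2.39 -1.59] F [-0.5  0.3 -1.6] w 0.495
dir phi 32.3 jaw yaw 99.0
turn [-0.0298 -0.0006 -0.0014] shift now [ 0.0004 -0.0091  0.0139] shift after turn [ 0.0004 -0.0095  0.0136]
```

View pics/s5.png

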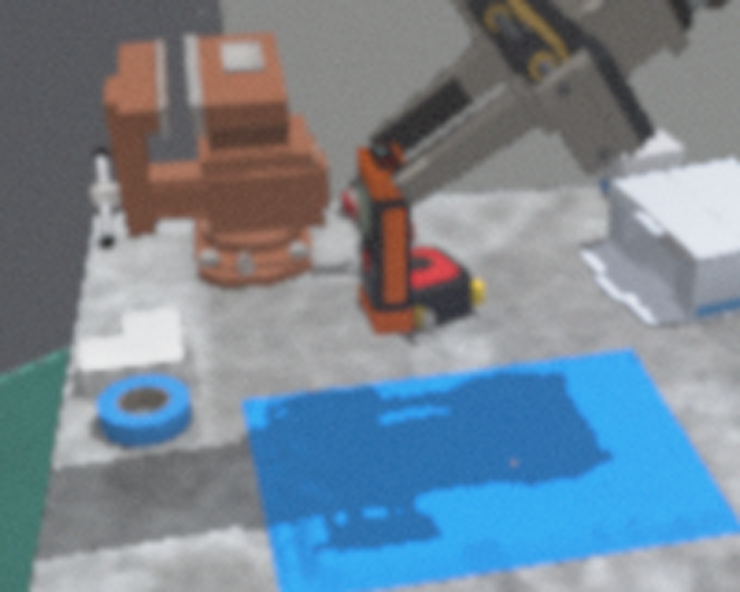

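Meter is nearly upright: lens end at about (385,160), base edge from (372,330) to (411,330). I quantify its lean by projection.

```bash
cat >> h.py <<'E'
def meter(pitch0,phi,tcp,yaw,off=(-.004,.0148),pg=80):
    """corners of meter when tool at phi; meter pitch pitch0 when phi=pg; off=lens back edge rel TCP (h,up) at pg"""
    y=np.radians(yaw); h=np.array([np.cos(y),np.sin(y),0]); j=np.array([-np.sin(y),np.cos(y),0]); up=np.array([0,0,1.])
    d=np.radians(phi-pg); L=np.array(tcp)+h*(off[0]*np.cos(d)+off[1]*np.sin(d))+up*(off[1]*np.cos(d)-off[0]*np.sin(d))
    f=np.radians(pitch0)+d; ax=h*np.cos(f)-up*np.sin(f); n=h*np.sin(f)+up*np.cos(f)
    return {k+s:L+a*ax+b*n+c*j for k,a,b in (("lensBack",0,0),("lensDisp",0,-.026),("baseBack",.106,0),("baseDisp",.106,-.026)) for s,c in (("N",-.023),("F",.023))}
E
python3 -c "
from h import *
s=r.sense()['position']
for p0 in (18,24,30):
  print(p0,{k:((np.array(proj('side',p))-[190,70])*3.7).round().astype(int).tolist()+[round(p[2],3)] for k,p in meter(p0,147.7,s,9).items()})
"
```

```text
18 {'lensBackN': [419, 163, np.float64(0.245)], 'lensBackF': [399, 132, np.float64(0.245)], 'lensDispN': [374, 172, np.float64(0.243)], 'lensDispF': [356, 140, np.float64(0.243)], 'baseBackN': [435, 323, np.float64(0.139)], 'baseBackF': [416, 287, np.float64(0.139)], 'baseDispN': [394, 332, np.float64(0.137)], 'baseDispF': [377, 295, np.float64(0.137)]}
24 {'lensBackN': [419, 163, np.float64(0.245)], 'lensBackF': [399, 132, np.float64(0.245)], 'lensDispN': [374, 168, np.float64(0.246)], 'lensDispF': [356, 135, np.float64(0.246)], 'baseBackN': [418, 326, np.float64(0.139)], 'baseBackF': [399, 290, np.float64(0.139)], 'baseDispN': [376, 331, np.float64(0.14)], 'baseDispF': [359, 295, np.float64(0.14)]}
30 {'lensBackN': [419, 163, np.float64(0.245)], 'lensBackF': [399, 132, np.float64(0.245)], 'lensDispN': [374, 163, np.float64(0.248)], 'lensDispF': [356, 131, np.float64(0.248)], 'baseBackN': [400, 327, np.float64(0.14)], 'baseBackF': [382, 291, np.float64(0.14)], 'baseDispN': [358, 328, np.float64(0.143)], 'baseDispF': [342, 292, np.float64(0.143)]}
```

Call:
{"api": "step_arm", "payload": {
  "moves": [
    [[-0.045,0,0,0,0.007,-0.01,0.3],[0,0,0,0,0.0143,-0.0205,0.3],[0,0,0,0,0.0143,-0.0205,0.3],[0,0,0,0,0.0143,-0.0205,0.3],[0,0,0,0,0.009,-0.012,0.3],[0,0,0,0,0,0,0.3]]
  ]
}}

```text
clock: 10.85
position: [0.5026, 0.1911, 0.1384]
ee_rot: [-0.206, -0.241, 0.722, 0.615]
contact_force: [-0.0, 0.3, -1.9]
width: 0.498
```

```bash
python3 -c "
from h import *
go((.50,.19,.12),9,145)
im=imaging.read_camera('side')
u,v=map(int,proj('side',[.5,.19,.07])); print(u,v)
cv2.imwrite('pics/s6.png',cv2.resize(im[v-32:v+32,u-40:u+40,::-1],None,fx=9,fy=9,interpolation=cv2.INTER_CUBIC))
s=r.sense()['position']
for p0 in (21,24,27):
  print(p0,{k:((np.array(proj('side',p))-[u-40,v-32]+.5)*9).round().astype(int).tolist()+[round(p[2],3)] for k,p in meter(p0,145,s,9).items()})
"
```

```text
pos [0.5026 0.1911 0.1384] t 10.85 q [ 0.15  0.9   0.98 -0.01  2.18 -1.59] F [-0.   0.3 -1.9] w 0.498
dir phi 37.0 jaw yaw 99.2
turn [ 0.0342  0.001  -0.0028] shift now [-0.0007  0.0133 -0.0131] shift after turn [-0.0007  0.0128 -0.0135]
297 178
21 {'lensBackN': [438, 72, np.float64(0.149)], 'lensBackF': [393, -14, np.float64(0.149)], 'lensDispN': [338, 93, np.float64(0.147)], 'lensDispF': [296, 6, np.float64(0.147)], 'baseBackN': [472, 410, np.float64(0.043)], 'baseBackF': [428, 318, np.float64(0.043)], 'baseDispN': [379, 431, np.float64(0.042)], 'baseDispF': [338, 338, np.float64(0.042)]}
24 {'lensBackN': [438, 72, np.float64(0.149)], 'lensBackF': [393, -14, np.float64(0.149)], 'lensDispN': [337, 88, np.float64(0.149)], 'lensDispF': [295, 1, np.float64(0.149)], 'baseBackN': [452, 414, np.float64(0.043)], 'baseBackF': [409, 321, np.float64(0.043)], 'baseDispN': [359, 432, np.float64(0.043)], 'baseDispF': [318, 338, np.float64(0.043)]}
27 {'lensBackN': [438, 72, np.float64(0.149)], 'lensBackF': [393, -14, np.float64(0.149)], 'lensDispN': [337, 84, np.float64(0.15)], 'lensDispF': [295, -3, np.float64(0.15)], 'baseBackN': [432, 417, np.float64(0.043)], 'baseBackF': [390, 324, np.float64(0.043)], 'baseDispN': [338, 431, np.float64(0.044)], 'baseDispF': [299, 337, np.float64(0.044)]}
```

View pics/s6.png

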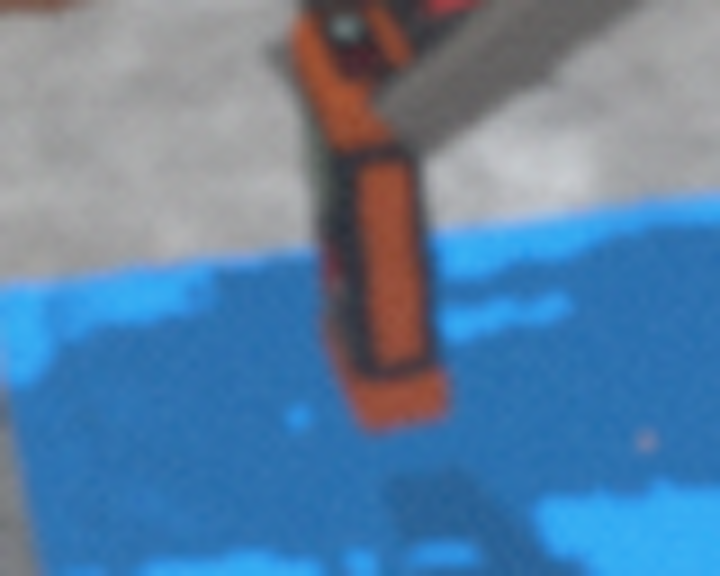

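In the zoom the back edge runs (425,160)→(445,400) and base corners sit at (372,432),(448,412): it leans ~3° (pitch 87°) at the measured tool angle. I correct by 3° and lower.

Call:
{"api": "step_arm", "payload": {
  "moves": [
    [[0.052,0,-0.002,0,0,0,0.3],[0,0,0,0,0.007,-0.0104,0.3],[0,0,0,0,0.0056,-0.0083,0.3],[0,0,0,0,0,0,0.3]]
  ]
}}

```text
clock: 11.4
position: [0.5049, 0.1916, 0.1189]
ee_rot: [-0.193, -0.226, 0.727, 0.62]
contact_force: [0.9, -0.7, -2.7]
width: 0.498
```

```bash
python3 -c "
from h import *
go((.50,.19,.1085),9,146)"
```

```text
pos [0.5049 0.1916 0.1189] t 11.4 q [ 0.15  0.97  0.94 -0.01  2.21 -1.59] F [ 0.9 -0.7 -2.7] w 0.498
dir phi 34.5 jaw yaw 99.1
turn [ 0.0095  0.001  -0.0012] shift now [-0.0008  0.0101 -0.0057] shift after turn [-0.0008  0.0101 -0.0058]
```

Call:
{"api": "step_arm", "payload": {
  "moves": [
    [[0.009,0,0,0,0.002,-0.0025,0.3],[0,0,0,0,0.0018,-0.0025,0.3],[0,0,0,0,0.0016,-0.0021,0.3]]
  ]
}}

```text
clock: 11.78
position: [0.5048, 0.1917, 0.1103]
ee_rot: [-0.19, -0.223, 0.727, 0.62]
contact_force: [0.5, -1.0, -2.1]
width: 0.495
```

Call:
{"api": "step_arm", "payload": {
  "moves": [
    [[0,0,0,0,0.001,-0.0013,0.3],[0,0,0,0,0.001,-0.0013,0.3]]
  ]
}}

```text
clock: 12.02
position: [0.5046, 0.1915, 0.109]
ee_rot: [-0.19, -0.222, 0.728, 0.62]
contact_force: [1.5, -1.2, 8.1]
width: 0.497
```

Call:
{"api": "step_arm", "payload": {
  "moves": [
    [[0,0,0,0,-0.0002,0.0003,0.3],[0,0,0,0,0,0,0.3]]
  ],
  "newtons": 5
}}

```text
clock: 12.28
position: [0.5049, 0.1915, 0.109]
ee_rot: [-0.19, -0.223, 0.727, 0.62]
contact_force: [-0.0, 0.6, -0.2]
width: 0.499
```

Call:
{"api": "step_arm", "payload": {
  "moves": [
    [[0,0,0,0,0,0,0.53],[0,0,0,0,0,0,0.6],[0,0,0,0,0,0,0.66]]
  ]
}}

```text
clock: 12.65
position: [0.5047, 0.1916, 0.1091]
ee_rot: [-0.19, -0.223, 0.728, 0.62]
contact_force: [-0.2, 1.1, -0.9]
width: 0.658
```

```bash
python3 -c "
from h import *
go((.50,.19,.2),9,146)
im=imaging.read_camera('side')
u,v=map(int,proj('side',[.5,.19,.07])); print(u,v)
cv2.imwrite('pics/s7.png',cv2.resize(im[v-32:v+32,u-40:u+40,::-1],None,fx=9,fy=9,interpolation=cv2.INTER_CUBIC))
s=r.sense()['position']
for p0 in (21,24,27):
  print(p0,{k:((np.array(proj('side',p))-[u-40,v-32]+.5)*9).round().astype(int).tolist()+p.round(3).tolist() for k,p in meter(p0,146,s,9).items()})
"
```

```text
pos [0.5047 0.1916 0.1091] t 12.65 q [ 0.15  0.99  0.93 -0.01  2.2  -1.59] F [-0.2  1.1 -0.9] w 0.658
dir phi 34.0 jaw yaw 99.1
turn [ 0.0008  0.0011 -0.0013] shift now [-0.0009 -0.0469  0.0781] shift after turn [-0.0009 -0.0468  0.0781]
297 178
21 {'lensBackN': [447, 174, 0.52, 0.171, 0.119], 'lensBackF': [402, 86, 0.513, 0.216, 0.119], 'lensDispN': [349, 194, 0.494, 0.167, 0.117], 'lensDispF': [307, 105, 0.487, 0.212, 0.117], 'baseBackN': [473, 500, 0.526, 0.172, 0.013], 'baseBackF': [430, 406, 0.518, 0.217, 0.013], 'baseDispN': [382, 520, 0.5, 0.168, 0.012], 'baseDispF': [342, 425, 0.493, 0.213, 0.012]}
24 {'lensBackN': [447, 174, 0.52, 0.171, 0.119], 'lensBackF': [402, 86, 0.513, 0.216, 0.119], 'lensDispN': [349, 189, 0.494, 0.167, 0.119], 'lensDispF': [307, 100, 0.487, 0.212, 0.119], 'baseBackN': [454, 504, 0.52, 0.171, 0.013], 'baseBackF': [411, 409, 0.513, 0.216, 0.013], 'baseDispN': [362, 520, 0.494, 0.167, 0.013], 'baseDispF': [322, 425, 0.487, 0.212, 0.013]}
27 {'lensBackN': [447, 174, 0.52, 0.171, 0.119], 'lensBackF': [402, 86, 0.513, 0.216, 0.119], 'lensDispN': [349, 185, 0.494, 0.167, 0.12], 'lensDispF': [307, 96, 0.487, 0.212, 0.12], 'baseBackN': [434, 507, 0.515, 0.17, 0.013], 'baseBackF': [393, 412, 0.507, 0.215, 0.013], 'baseDispN': [342, 519, 0.489, 0.166, 0.014], 'baseDispF': [303, 424, 0.482, 0.211, 0.014]}
```

View pics/s7.png

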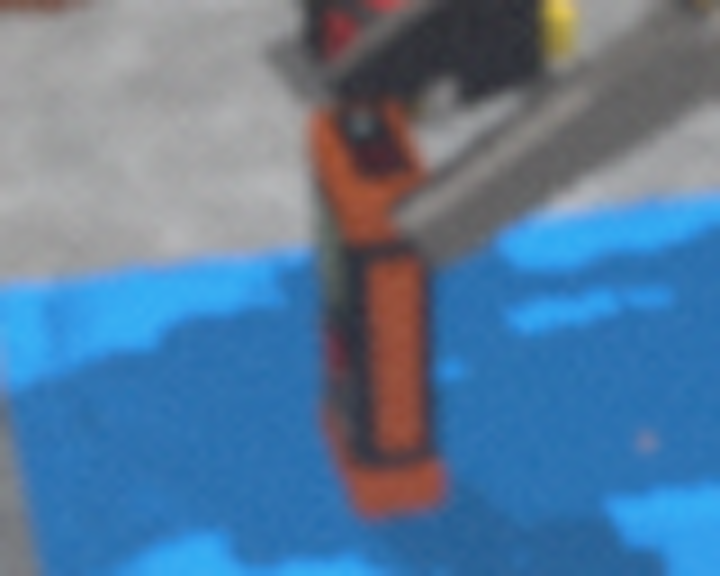

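The meter stands square on its base on the folder (base corners (365,518),(443,500), within ~2 mm of predicted), fingers open. Before regrasping from the robot's side I fit the arm's kinematics to see which tilt is reachable.

```bash
python3 - <<'E'
import numpy as np
from scipy.optimize import least_squares
D=[([.922,.159,1.598,0,1.386],[.2439,.52,.2136]),([-.51,.09,1.68,-.01,1.37],[.5224,-.1552,.2091]),([-.5,.21,1.83,0,1.1],[.5151,-.1468,.0737]),
([-.55,-.11,2.01,0,1.23],[.4361,-.1247,.1482]),([.16,-.27,2.02,.01,1.24],[.4245,.1924,.2125]),([.15,.4,1.32,0,1.87],[.4954,.1934,.2392]),([.14,.86,.9,-.02,2.39],[.4998,.1896,.2334]),
([.15,.9,.98,-.01,2.18],[.5026,.1911,.1384]),([.15,.99,.93,-.01,2.2],[.5047,.1916,.1091])]
Q=np.array([d[0] for d in D]);P=np.array([d[1] for d in D])
def fk(p,q2,q3,q5):
    a,h,l1,l2,lt,c=p; s=q2+q3
    return a+l1*np.sin(q2)+l2*np.sin(s+c)+lt*np.sin(s+q5), h+l1*np.cos(q2)+l2*np.cos(s+c)+lt*np.cos(s+q5)
rp=P[:,0]*np.cos(Q[:,0])+P[:,1]*np.sin(Q[:,0])
def f(p):
    x,z=fk(p,Q[:,1],Q[:,2],Q[:,4]); return np.r_[x-rp,z-P[:,2]]
o=least_squares(f,[0,.3,.35,.35,.25,0]); print(o.x.round(3),np.abs(o.fun).max())
for phi in (25,30,35,40,45,50,55,60):
  for z in (.08,.095,.11,.25):
    rr=.537
    tgt=np.array([.515,z])  # in-plane radial
    g=lambda q:[*(np.array(fk(o.x,*q))-tgt),sum(q)-np.radians(90+phi)]
    s=least_squares(g,[-.2,2.1,.5]); print(phi,z,s.x.round(2),round(s.cost,6))
E
```

```text
[-0.002  0.297  0.38   0.523  0.317  0.088] 0.0026029833867767804
25 0.08 [-0.04  2.6  -0.56] 0.0
25 0.095 [-0.12  2.62 -0.5 ] 0.0
25 0.11 [-0.19  2.63 -0.43] 0.0
25 0.25 [-0.74  2.6   0.14] 0.0
30 0.08 [-0.12  2.59 -0.37] 0.0
30 0.095 [-0.2   2.6  -0.31] 0.0
30 0.11 [-0.27  2.61 -0.25] 0.0
30 0.25 [-0.72  2.54  0.27] 0.0
35 0.08 [-0.18  2.56 -0.2 ] 0.0
35 0.095 [-0.24  2.57 -0.14] 0.0
35 0.11 [-0.31  2.57 -0.08] 0.0
35 0.25 [-0.69  2.48  0.39] 0.0
40 0.08 [-0.21  2.52 -0.04] 0.0
40 0.095 [-0.27  2.52  0.01] 0.0
40 0.11 [-0.32  2.52  0.07] 0.0
40 0.25 [-0.64  2.41  0.5 ] 0.0
45 0.08 [-0.22  2.47  0.1 ] 0.0
45 0.095 [-0.27  2.47  0.15] 0.0
45 0.11 [-0.31  2.47  0.2 ] 0.0
45 0.25 [-0.59  2.34  0.6 ] 0.0
50 0.08 [-0.21  2.41  0.24] 0.0
50 0.095 [-0.25  2.41  0.28] 0.0
50 0.11 [-0.29  2.4   0.33] 0.0
50 0.25 [-0.53  2.27  0.71] 0.0
55 0.08 [-0.18  2.35  0.36] 0.0
55 0.095 [-0.22  2.35  0.41] 0.0
55 0.11 [-0.26  2.34  0.45] 0.0
55 0.25 [-0.47  2.2   0.8 ] 0.0
60 0.08 [-0.15  2.29  0.48] 0.0
60 0.095 [-0.18  2.28  0.52] 0.0
60 0.11 [-0.21  2.27  0.56] 0.0
60 0.25 [-0.41  2.12  0.9 ] 0.0
```

Call:
{"api": "step_arm", "payload": {
  "moves": [
    [[0,0,0,0,-0.02,0,0.66],[0,0,0,0,-0.03,0,0.66],[0,0,0,0,-0.04,0,0.66],[0,0,0,0,-0.03,0.04,0.75],[0,0,0,0,-0.03,0.05,0.75]]
  ]
}}

```text
clock: 13.32
position: [0.5776, 0.2032, 0.2629]
ee_rot: [-0.184, -0.216, 0.73, 0.622]
contact_force: [0.2, 0.9, 0.7]
width: 0.753
```

```bash
python3 -c "
from h import *
go((.47,.185,.26),9,50)"
```

```text
pos [0.5776 0.2032 0.2629] t 13.32 q [ 0.15  1.14  0.38 -0.02  2.62 -1.59] F [0.2 0.9 0.7] w 0.753
dir phi 33.0 jaw yaw 99.1
turn [-1.6934e+00  1.7000e-03  3.0000e-04] shift now [-0.001   0.0931  0.057 ] shift after turn [-0.0012 -0.0679  0.0854]
```

Call:
{"api": "step_arm", "payload": {
  "moves": [
    [[-0.18,0,0,0,0,0,0.66],[-0.18,0,0,0,0,0,0.66],[-0.18,0,0,0,0,0,0.66],[-0.18,0,0,0,0,0,0.66],[-0.18,0,0,0,0,0,0.66],[-0.18,0,0,0,0,0,0.66],[-0.18,0,0,0,0,0,0.66],[0,0,0,0,-0.04,0.02,0.66]]
  ]
}}

```text
clock: 14.32
position: [0.5467, 0.1976, 0.2934]
ee_rot: [0.524, 0.613, -0.45, -0.384]
contact_force: [0.3, -1.0, 1.8]
width: 0.659
```

```bash
python3 -c "
from h import *
go((.44,.18,.2),9,50)"
```

```text
pos [0.5467 0.1976 0.2934] t 14.32 q [ 0.14 -0.11  1.75  0.01  1.2  -1.59] F [ 0.3 -1.   1.8] w 0.659
dir phi 72.5 jaw yaw 99.0
turn [-3.93e-01 -2.00e-04  5.00e-04] shift now [-0.0008  0.0566  0.1312] shift after turn [-0.0007  0.0021  0.1429]
```

Call:
{"api": "step_arm", "payload": {
  "moves": [
    [[-0.131,0,0,0,0.01,0.04,0.66],[-0.131,0,0,0,0.01,0.045,0.66],[-0.131,0,0,0,0.01,0.04,0.66],[0,0,0,0,0,0.02,0.66],[0,0,0,0,0,0,0.66]]
  ]
}}

```text
clock: 14.95
position: [0.4294, 0.1796, 0.1973]
ee_rot: [0.591, 0.692, -0.315, -0.269]
contact_force: [0.4, -0.8, -0.4]
width: 0.659
```

```bash
python3 -c "
from h import *
go((.453,.1834,.155),9,50)"
```

```text
pos [0.4294 0.1796 0.1973] t 14.95 q [ 0.12 -0.77  2.51  0.04  0.68 -1.64] F [ 0.4 -0.8 -0.4] w 0.659
dir phi 49.0 jaw yaw 99.0
turn [0.0175 0.0002 0.0008] shift now [0.0001 0.0476 0.0097] shift after turn [0.0001 0.0478 0.0089]
```

Call:
{"api": "step_arm", "payload": {
  "moves": [
    [[0.0175,0,0,0,0.025,0.005,0.66],[0,0,0,0,0.022,0.005,0.66],[0,0,0,0,0,0,0.66]]
  ]
}}

```text
clock: 15.32
position: [0.4578, 0.1838, 0.1612]
ee_rot: [0.59, 0.691, -0.318, -0.272]
contact_force: [0.6, 0.3, -0.4]
width: 0.663
```

```bash
python3 -c "
from h import *
go((.5043,.1916,.094),9,50)
im=imaging.read_camera('wrist'); cv2.imwrite('pics/w8.png',im[60:400,100:540,::-1])
"
```

```text
pos [0.4578 0.1838 0.1612] t 15.32 q [ 0.12 -0.56  2.47  0.05  0.53 -1.64] F [ 0.6  0.3 -0.4] w 0.663
dir phi 49.5 jaw yaw 99.0
turn [0.0087 0.0003 0.0004] shift now [0.0004 0.0817 0.0078] shift after turn [0.0004 0.0818 0.0071]
```

View pics/w8.png

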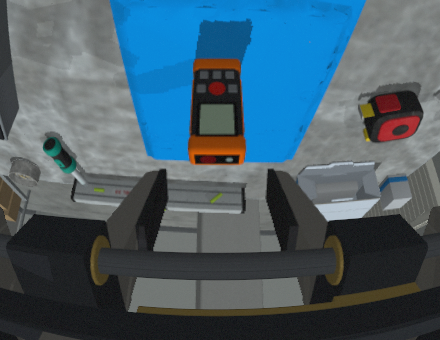

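The wrist view shows the meter standing upright with the display facing the robot, centred between the fingers (lens edge columns 189–245, display edge row ~150, back edge ~164 in the crop).

```bash
python3 -c "
from h import *
for v in (149,151,164): print(at_z('wrist',(317,v+60),.118).round(4))
for u in (289,345): print(at_z('wrist',(u,210),.118).round(4))
"
```

```text
[0.4935 0.1896 0.118 ]
[0.4966 0.1901 0.118 ]
[0.5185 0.1936 0.118 ]
[0.4986 0.168  0.118 ]
[0.4917 0.2117 0.118 ]
```

Call:
{"api": "step_arm", "payload": {
  "moves": [
    [[0.009,0,0,0,0.02,0.003,0.66],[0,0,0,0,0.02,0.002,0.66],[0,0,0,0,0.01,0.002,0.66],[0,0,0,0,0,0,0.66]]
  ]
}}

```text
clock: 15.88
position: [0.4921, 0.1892, 0.129]
ee_rot: [0.59, 0.692, -0.316, -0.27]
contact_force: [-0.8, 0.3, -0.1]
width: 0.657
```

```bash
python3 -c "
from h import *
go((.5043,.1916,.094),9,50)"
```

```text
pos [0.4921 0.1892 0.129 ] t 15.88 q [ 0.12 -0.35  2.42  0.06  0.37 -1.65] F [-0.8  0.3 -0.1] w 0.657
dir phi 49.1 jaw yaw 99.0
turn [0.0151 0.0009 0.0003] shift now [0.0005 0.0346 0.0135] shift after turn [0.0005 0.0348 0.013 ]
```

Call:
{"api": "step_arm", "payload": {
  "moves": [
    [[0.015,0,0,0,0.013,0.006,0.66],[0,0,0,0,0.012,0.006,0.66],[0,0,0,0,0.008,0.003,0.66],[0,0,0,0,0,0,0.66]]
  ]
}}

```text
clock: 16.38
position: [0.5065, 0.1916, 0.1009]
ee_rot: [0.59, 0.691, -0.318, -0.271]
contact_force: [0.2, 0.4, -0.6]
width: 0.664
```

```bash
python3 -c "
from h import *
go((.5055,.1916,.094),9,50)"
```

```text
pos [0.5065 0.1916 0.1009] t 16.38 q [ 0.13 -0.23  2.39  0.08  0.27 -1.67] F [ 0.2  0.4 -0.6] w 0.664
dir phi 49.4 jaw yaw 99.1
turn [0.0102 0.0014 0.0004] shift now [0.0002 0.0046 0.0053] shift after turn [0.0002 0.0047 0.0052]
```

Call:
{"api": "step_arm", "payload": {
  "moves": [
    [[0.01,0,0,0.0005,0.004,0.006,0.66],[0,0,0,0,0,0,0.66]]
  ]
}}

```text
clock: 16.62
position: [0.5049, 0.192, 0.0949]
ee_rot: [0.588, 0.69, -0.321, -0.274]
contact_force: [-0.2, 0.0, 0.3]
width: 0.664
```

Call:
{"api": "step_arm", "payload": {
  "moves": [
    [[0,0,0,0,0,0,0.56],[0,0,0,0,0,0,0.53],[0,0,0,0,0,0,0.51],[0,0,0,0,0,0,0.49],[0,0,0,0,0,0,0.3],[0,0,0,0,0,0,0.3]]
  ],
  "newtons": 30
}}

```text
clock: 17.38
position: [0.5052, 0.192, 0.0956]
ee_rot: [0.589, 0.69, -0.321, -0.273]
contact_force: [-0.4, 0.2, 0.5]
width: 0.497
```

```bash
python3 -c "
from h import *
go((.5055,.1916,.2),9,50)"
```

```text
pos [0.5052 0.192  0.0956] t 17.38 q [ 0.13 -0.22  2.39  0.07  0.27 -1.67] F [-0.4  0.2  0.5] w 0.497
dir phi 49.9 jaw yaw 99.1
turn [0.0025 0.0014 0.0005] shift now [-0.0005 -0.0796 -0.0675] shift after turn [-0.0004 -0.0798 -0.0673]
```

Call:
{"api": "step_arm", "payload": {
  "moves": [
    [[0,0,0,0,-0.008,-0.0065,0.3],[0,0,0,0,-0.0192,-0.016,0.3],[0,0,0,0,-0.0192,-0.016,0.3],[0,0,0,0,-0.0192,-0.016,0.3],[0,0,0,0,-0.0192,-0.016,0.3]]
  ]
}}

```text
clock: 18.0
position: [0.5005, 0.1914, 0.2053]
ee_rot: [0.587, 0.688, -0.325, -0.277]
contact_force: [-0.2, 0.0, -1.6]
width: 0.501
```

Call:
{"api": "step_arm", "payload": {
  "moves": [
    [[0.13,0,0,0,0,-0.01,0.3],[0.15,0,0,0,0,-0.01,0.3],[0.15,0,0,0,0,0,0.3],[0.15,0,0,0,0,0,0.3],[0.15,0,0,0,0,0,0.3],[0.15,0,0,0,0,0,0.3],[0.15,0,0,0,0,0,0.3],[0.15,0,0,0,0,0,0.3]]
  ]
}}

```text
clock: 19.0
position: [0.5165, 0.1941, 0.2271]
ee_rot: [-0.328, -0.383, 0.657, 0.56]
contact_force: [0.6, 0.2, -1.6]
width: 0.495
```

```bash
python3 -c "
from h import *
go((.57,.2,.12),9,139.9)"
```

```text
pos [0.5165 0.1941 0.2271] t 19.0 q [ 0.15  0.52  1.2  -0.01  1.93 -1.58] F [ 0.6  0.2 -1.6] w 0.495
dir phi 60.6 jaw yaw 99.1
turn [ 0.3575 -0.0013 -0.0032] shift now [-0.0022  0.0669 -0.0994] shift after turn [-0.0025  0.0279 -0.1165]
```

Call:
{"api": "step_arm", "payload": {
  "moves": [
    [[0.119,0,-0.001,0,0,-0.01,0.3],[0.119,0,-0.001,0,0,-0.01,0.3],[0.119,0,-0.001,0,0,-0.01,0.3],[0,0,0,0,0,0,0.3]]
  ]
}}

```text
clock: 19.5
position: [0.5426, 0.1976, 0.2057]
ee_rot: [-0.221, -0.256, 0.715, 0.612]
contact_force: [0.1, -0.7, -1.7]
width: 0.494
```

```bash
python3 -c "
from h import *
go((.575,.2,.06),9,139.9)"
```

```text
pos [0.5426 0.1976 0.2057] t 19.5 q [ 0.15  0.92  0.79 -0.01  2.31 -1.58] F [ 0.1 -0.7 -1.7] w 0.494
dir phi 39.5 jaw yaw 98.9
turn [-0.0101 -0.0032 -0.0002] shift now [-0.0023  0.0677 -0.133 ] shift after turn [-0.0027  0.0691 -0.1323]
```

Call:
{"api": "step_arm", "payload": {
  "moves": [
    [[-0.01,-0.003,0,-0.001,0.0138,-0.0265,0.3],[0,0,0,-0.001,0.0138,-0.0265,0.3],[0,0,0,0,0.0138,-0.0265,0.3],[0,0,0,0,0.0138,-0.0265,0.3],[0,0,0,0,0.0138,-0.0265,0.3],[0,0,0,0,0,0,0.3]]
  ]
}}

```text
clock: 20.25
position: [0.583, 0.2026, 0.0715]
ee_rot: [-0.235, -0.274, 0.71, 0.605]
contact_force: [-0.3, 0.1, -1.9]
width: 0.497
```

```bash
python3 -c "
from h import *
go((.575,.2,.03),9,139.9)"
```

```text
pos [0.583  0.2026 0.0715] t 20.25 q [ 0.15  1.15  0.66 -0.01  2.16 -1.59] F [-0.3  0.1 -1.9] w 0.497
dir phi 42.3 jaw yaw 99.1
turn [ 0.0382 -0.0006 -0.0027] shift now [-0.0012  0.034  -0.0251] shift after turn [-0.0013  0.0331 -0.0264]
```

Call:
{"api": "step_arm", "payload": {
  "moves": [
    [[0.038,0,-0.002,0,0.008,-0.009,0.3],[0,0,0,0,0.008,-0.009,0.3],[0,0,0,0,0.006,-0.006,0.3],[0,0,0,0,0,0,0.3]]
  ]
}}

```text
clock: 20.75
position: [0.5858, 0.2034, 0.0482]
ee_rot: [-0.228, -0.266, 0.713, 0.608]
contact_force: [0.2, 1.0, -1.5]
width: 0.503
```

```bash
python3 -c "
from h import *
go((.575,.2,.027),9,139.9)"
```

```text
pos [0.5858 0.2034 0.0482] t 20.75 q [ 0.15  1.21  0.61 -0.01  2.17 -1.59] F [ 0.2  1.  -1.5] w 0.503
dir phi 41.1 jaw yaw 99.0
turn [ 0.0169 -0.0006 -0.0016] shift now [-0.0016  0.0224 -0.0086] shift after turn [-0.0017  0.0222 -0.009 ]
```

Call:
{"api": "step_arm", "payload": {
  "moves": [
    [[0.022,0,-0.001,0,0.007,-0.006,0.3],[0.005,0,0,0,0.006,-0.005,0.3],[0.003,0,0,0,0.003,-0.003,0.3],[0,0,0,0,0,0,0.3]]
  ]
}}

```text
clock: 21.25
position: [0.5827, 0.2029, 0.0264]
ee_rot: [-0.219, -0.255, 0.716, 0.611]
contact_force: [0.3, 0.2, -2.0]
width: 0.499
```

```bash
python3 -c "
from h import *
go((.58,.2,.026),9,139.9)"
```

```text
pos [0.5827 0.2029 0.0264] t 21.25 q [ 0.14  1.26  0.58 -0.01  2.19 -1.59] F [ 0.3  0.2 -2. ] w 0.499
dir phi 39.3 jaw yaw 99.0
turn [-0.0139 -0.0006 -0.0007] shift now [-0.0025  0.0027  0.0017] shift after turn [-0.0025  0.0027  0.0017]
```

Call:
{"api": "step_arm", "payload": {
  "moves": [
    [[-0.012,0,0,0,0.0008,-0.0009,0.3],[0,0,0,0,0.0008,-0.0009,0.3]]
  ]
}}

```text
clock: 21.5
position: [0.5829, 0.203, 0.0243]
ee_rot: [-0.223, -0.26, 0.714, 0.61]
contact_force: [-0.1, -0.4, -2.1]
width: 0.495
```

Call:
{"api": "step_arm", "payload": {
  "moves": [
    [[0,0,0,0,0.0006,-0.0006,0.3],[0,0,0,0,0.0006,-0.0006,0.3]]
  ]
}}

```text
clock: 21.75
position: [0.583, 0.203, 0.023]
ee_rot: [-0.223, -0.261, 0.714, 0.61]
contact_force: [2.1, 1.1, 1.9]
width: 0.499
```

```bash
python3 -c "
from h import *
go((.58,.2,.024),9,139.9)"
```

```text
pos [0.583 0.203 0.023] t 21.75 q [ 0.14  1.25  0.6  -0.01  2.16 -1.58] F [2.1 1.1 1.9] w 0.499
dir phi 40.1 jaw yaw 99.0
turn [ 0.0004 -0.0005 -0.0007] shift now [-0.0025  0.002   0.0029] shift after turn [-0.0025  0.002   0.0029]
```

Call:
{"api": "step_arm", "payload": {
  "moves": [
    [[0,0,0,0,0,0,0.3],[0,0,0,0,0,0,0.3]]
  ],
  "newtons": 5
}}

```text
clock: 22.0
position: [0.583, 0.2029, 0.0233]
ee_rot: [-0.223, -0.261, 0.714, 0.61]
contact_force: [-0.0, -0.2, -1.2]
width: 0.502
```

Call:
{"api": "step_arm", "payload": {
  "moves": [
    [[0,0,0,0,0,0,0.52],[0,0,0,0,0,0,0.6],[0,0,0,0,0,0,0.68],[0,0,0,0,0,0,0.68]]
  ]
}}

```text
clock: 22.5
position: [0.5831, 0.203, 0.0241]
ee_rot: [-0.223, -0.26, 0.714, 0.61]
contact_force: [-0.6, 0.4, 0.1]
width: 0.68
```

Call:
{"api": "step_arm", "payload": {
  "moves": [
    [[0,0,0,0,-0.015,0,0.68],[0,0,0,0,-0.03,0.005,0.68],[0,0,0,0,-0.04,0.01,0.68],[0,0,0,0,-0.04,0.03,0.68],[0,0,0,0,-0.01,0.05,0.68],[0,0,0,0,0,0,0.68]]
  ]
}}

```text
clock: 23.25
position: [0.601, 0.2034, 0.1778]
ee_rot: [-0.219, -0.256, 0.715, 0.612]
contact_force: [-0.9, 1.1, 0.6]
width: 0.679
```

```bash
python3 -c "
from h import *
go((.58,.2,.3),9,90)
a=imaging.read_camera('side'); b=imaging.read_camera('top')
A=cv2.resize(a[150:350,215:415,::-1],(590,590),interpolation=cv2.INTER_CUBIC)
A=cv2.resize(a[140:340,215:405,::-1],(400,421)); B=cv2.resize(b[125:275,160:300,::-1],(393,421))
cv2.imwrite('pics/f.png',np.hstack([A,B]))
"
```

```text
pos [0.601  0.2034 0.1778] t 23.25 q [ 0.14  1.17  0.43 -0.02  2.42 -1.59] F [-0.9  1.1  0.6] w 0.679
dir phi 39.4 jaw yaw 98.9
turn [-0.8838 -0.0012  0.0017] shift now [ 0.     -0.0611  0.108 ] shift after turn [-1.000e-04 -1.222e-01  2.130e-02]
```

View pics/f.png

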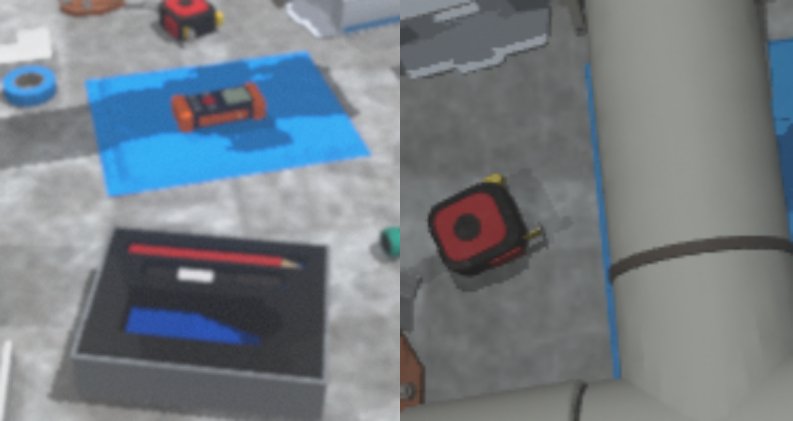

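The last picture shows the meter flat on the folder, display up, at about (220,107) in the left half and well inside the folder's edges. The pencil, marker and tape measure are in place. The gripper is clear, so I hand in.

```bash
python3 -c "
from workcell import r
print(r.sign_off())"
```

```text
the job is handed in; nothing more can be done
None
```

The laser meter is out of the foam and lying flat on the blue folder with its display up. I handed the job in at about 23 s on the robot's clock; the limit is 72 s.

**What I did**
- I pressed the base end down with the closed fingers until it bottomed out at about 10 N, and the meter stayed tipped by itself.
- I gripped it by the flanks at the lens end, lifted it straight out and stood it on its base on the folder. That contact read about 8 N on the wrist (roughly 10 N with the meter's weight), and I eased it off before releasing.
- I gripped it again from the robot's side, turned it a further 90° and laid it down at about 4 N. Then I eased the grip, released it and backed away upward.

**Last checks**
- **Side view after release:** the meter lies flat and display up, well inside the folder's edges. The pencil, marker and tape measure look untouched.
- **Robot clear:** the gripper was above the meter, and the wrist force was within the sensor noise of about 1 N.
- **Top view:** the arm hid the folder from this camera, so it confirmed only the tape measure. The meter's final position rests on the side view and the arm's measured pose.

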